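# Snap the loose paint marker into the marker rack

## Task

Tidy up the decorating bench: take the long, thick paint marker that lies loose on the bench and press it down into the empty pair of spring clips of the marker rack until it snaps fully home, lying level and about centred between its clips like the other two (either end may point either way), then let go. Leave the two markers already in the rack in their clips.

Things in the scene. Friction and masses are not known exactly. Their poses are not given: they have to be found in the camera images.
- loose_marker: Loose marker to put away: white round barrel 18 mm thick, 150 mm long, black cap, 30 g; black hexagons (18.4 mm over flats) on the last 13 mm of each end stop it rolling. Lies flat on the bench. Origin: middle of its axis (9 mm above the bench at first); x: along it, to the cap. Not wanted: the short marker (95 mm) and the thin pen (10 mm thick) near it.
- clip_free_seat (a point): Empty place in the rack: where the middle of the marker's axis lies when home, 38 mm over the bench; x along the seated marker, y along the row, z up. Two clips 10 mm wide, 38 mm either way along x (fingers fit between), sprung jaws 25 mm open 19 mm above this point, neck 10 mm wide 7 mm above. Pressed straight down with about 5 to 10 N the marker snaps in and stops on blocks 9 mm below this point.
- rack_marker_left: One of two markers like the loose one (150 x 18 mm) already in clips of the rack, to be left there. The rack is a plywood plate 125 x 212 x 10 mm with three places in a row, 66 mm apart; which one is empty varies. Origin: middle of its length, on its axis; x along it.
- rack_marker_right: The other marker already in clips of the rack; same size and frame; to be left there.
Not all that is in view belongs to the job. What is shaped like the loose_marker but pink or turquoise is not meant.

How it is judged:
By the outcome, as a careful person would: the job done as asked, in the order asked, and still so for the second after the job is handed in, with the robot touching nothing.
It also fails if it takes over 35 s, if anything falls off the work surface, if the arm or the gripper's body presses on something with over 40 N, if the wrist force passes 120 N, or if a joint passes its speed limit or range.

## Robot

A 6-joint arm with a two-finger parallel gripper is mounted at the origin on the work surface. World frame = base frame: x ahead of the robot, y to its left, z up, the work surface at z = 0. Lengths are in m, angles in rad, forces in N, time in s.
With the tool pointing down it reaches from about 0.375 to 0.9 m from the base axis. Payload 3.1 kg.
Tool frame: the origin (TCP) lies between the finger pads; the fingertips stand 11 mm ahead of it and the grasp point (between the pads) lies 8 mm behind it; z points along the fingers, y is the line along which they close (so a half turn about z gives the same grasp; the last joint's range is limited). The gripper opens to 87 mm and grips with 3 to 60 N. Pads are 19 mm wide; open, the fingers measure 117 mm over their backs; the gripper's body (75 mm by 190 mm) begins 51 mm behind the grasp point.
Start: joints at [0.987, 0.527, 1.433, -0, 1.181, -0.178], TCP at [0.247, 0.574, 0.234] pointing down, gripper open.
Joint ranges: [-3.08, 3.08], [-0.75, 2.2], [0.22, 2.44], [-1.43, 4.57], [0, 2.65], [-2.85, 2.85]. Speed limits (rad/s): [2.79, 2.79, 3.14, 3.14, 3.14, 3.14].

## Interface

Orientations are given as a unit quaternion [x, y, z, w].
In Python, from rig import robot gives the robot as it stands.
- The arm moves only by the tool move_arm, never from a script. Its argument "moves" is text: rows parted by semicolons, each of 7 numbers parted by spaces: the shift along the tool's x, y, z in units of 100 mm (1.0 is 100 mm), then the turn, a rotation vector about the tool's x, y, z in units of 90 degrees (1.0 is 90 degrees), then the opening, from 0 (shut) to 1 (fully open). A call has 1 to 12 rows; each row is the pose to reach, as a shift and turn from the pose commanded when the call began, along the tool's axes at that moment; what a row does not reach only later rows make up. A row lasts 1/10 s, in which the tool goes at most 50 mm and 8.59 degrees, less where a joint would pass 70% of its speed; a pose out of reach is approached as far as the arm can. A call with a number of a shift or a turn outside -1 to 1 is refused whole. A call with a gripper value outside its range is refused whole. The fingers move at their own pace and stop on an object; "squeeze" is the grip in N (left out, the last holds). Time passes only in rows, so rows that repeat a pose let the fingers close. It gives the time, the measured TCP pose, the force, the opening and the grip force at its end, in the units of the state.
- robot.get_obs(): the state, without advancing time (a new reading comes with each control period).
- robot.camera(name): name is "scene" or "side" or "wrist"; returns a dict with "image" (400x640x3 uint8, red, green, blue), "intrinsics" (3x3 intrinsics, pixels), "extrinsics" (4x4, takes a point from world to camera coordinates). Camera axes: x right, y up, looking along -z (the intrinsics and any distortion apply to the point x, -y, -z); pixel columns grow to the right and rows downward; lengths in m; the calibration is good to about 2 mm. The wrist camera is an equidistant fisheye: a pixel r from the principal point sees the ray r / f radians off the axis. A picture is of the moment at which its call begins. There is no depth.
- robot.hand_in(): hands the job in; it is judged then, once.
The state is a dict: "time": time; "q": joint angles; "joint_velocities": joint speeds; "joint_torque": joint torques, N m; "position": TCP position; "tool_rot": TCP orientation; "ft_force": force on the tool from outside, world axes, zero at the start; "moment": the same for the moment, N m; "grip_width": finger opening in m; "grip_force": force on a finger pad.
Only numpy, scipy, OpenCV 4.12 (cv2) and the standard library are available. Lean on these libraries where they do the work, as an engineer would, in place of code of your own. Each camera call takes 0.05 s, during which the arm holds its last target. There are 200 camera calls.

## Working session

There is one attempt and no reset: what is moved stays moved. The work goes in short steps, Python scripts to look and compute and a tool call to move; the robot and the scene stay as the last step left them, time stands still between calls to the robot, and variables do not carry over. Pictures are saved under pics/ and viewed, at most 10 in all, crops included, and the job is handed in when it is done.

Besides the shell and the picture viewer there is one more tool, called after ">>>" as name(argument=value, ...) on one line, values as JSON. move_arm: Moves the arm, as the interface text tells. Shifts and turns lie within -1 to 1; 1 stands for 100 mm of shift or 90 degrees of turn. Its arguments: {"type":"object","properties":{"moves":{"type":"string"},"squeeze":{"type":"number"}},"required":["moves"]}

```bash
mkdir -p pics; python3 - <<'E'
from rig import robot
import cv2,numpy as np,json
o=robot.get_obs();print(o['time'],o['position'],o['tool_rot'],o['ft_force'],o['grip_width'])
for n in ['scene','wrist','side']:
    c=robot.camera(n);cv2.imwrite(f'pics/{n}0.png',c['image'][:,:,::-1])
    np.savez(f'pics/{n}0.npz',**{k:np.array(v) for k,v in c.items()})
    print(n,np.round(c['intrinsics'],1).tolist(),np.round(c['extrinsics'],3).tolist(),[k for k in c])
E
```

```text
0.0 [0.2462876  0.57366683 0.2325687 ] [ 2.01495603e-01  9.79488833e-01 -9.99304501e-04 -3.87793608e-04] [-0.25263788  0.15269693  0.74046328] 0.08689022260513884
scene [[458.8, 0.0, 325.1], [0.0, 458.8, 202.0], [0.0, 0.0, 1.0]] [[-0.735, 0.678, -0.007, 0.303], [-0.581, -0.625, 0.52, 0.168], [0.348, 0.387, 0.854, -1.457], [0.0, 0.0, 0.0, 1.0]] ['image', 'intrinsics', 'extrinsics']
wrist [[309.7, 0.0, 315.2], [0.0, 309.7, 204.6], [0.0, 0.0, 1.0]] [[0.393, 0.919, -0.003, -0.623], [-0.881, 0.376, -0.289, 0.037], [-0.265, 0.116, 0.957, -0.392], [0.0, 0.0, 0.0, 1.0]] ['image', 'intrinsics', 'extrinsics']
side [[518.7, 0.0, 324.8], [0.0, 518.7, 195.4], [0.0, 0.0, 1.0]] [[0.999, -0.053, -0.006, -0.385], [0.034, 0.529, 0.848, -0.063], [-0.042, -0.847, 0.53, -1.365], [0.0, 0.0, 0.0, 1.0]] ['image', 'intrinsics', 'extrinsics']
```

View pics/scene0.png

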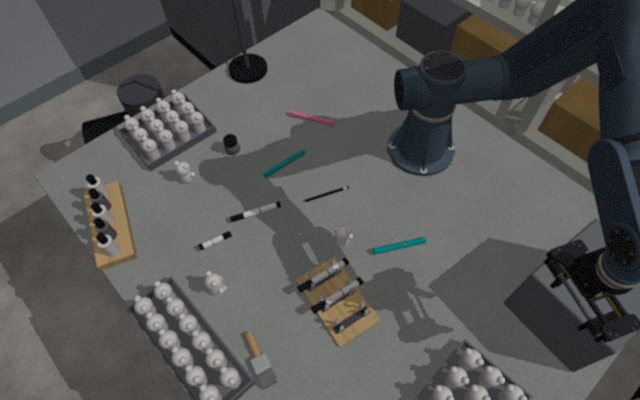

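View pics/wrist0.png

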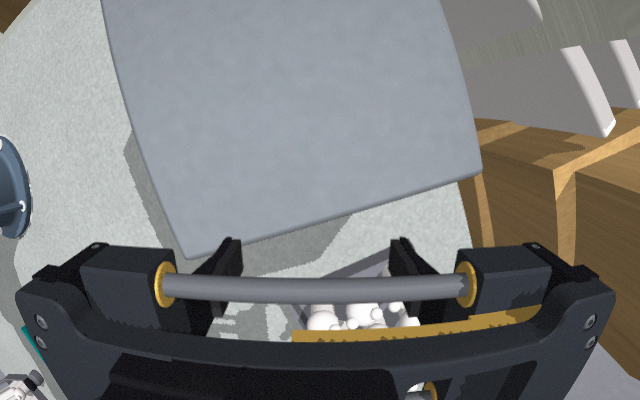

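The scene view shows the long marker at about (255,211), the short one at (214,241), the thin pen at (327,193), and the rack with markers at (323,275) and (338,295). The empty place is near (350,320). The wrist view shows only a box and no target yet.

```bash
cat > h.py <<'E'
import numpy as np,cv2
def ray(c,u,v,fish=False):
    K=c['intrinsics'];T=c['extrinsics'];x=(u-K[0,2])/K[0,0];y=(v-K[1,2])/K[1,1]
    if fish:
        r=np.hypot(x,y)+1e-12;d=np.array([x/r*np.sin(r),-y/r*np.sin(r),-np.cos(r)])
    else: d=np.array([x,-y,-1.])
    R=T[:3,:3];return -R.T@T[:3,3],R.T@d
def on(c,u,v,z,fish=False):
    o,d=ray(c,u,v,fish);return o+d*(z-o[2])/d[2]
def proj(c,p,fish=False):
    K=c['intrinsics'];q=c['extrinsics']@np.append(p,1);x,y,z=q[0],-q[1],-q[2]
    if fish:
        s=np.hypot(x,y);t=np.arctan2(s,z);x,y=x/s*t,y/s*t
    else: x,y=x/z,y/z
    return np.array([K[0,0]*x+K[0,2],K[1,1]*y+K[1,2]])
E
python3 - <<'E'
from h import *
c=dict(np.load('pics/scene0.npz'))
for n,u,v,z in [('cap',231,218,.009),('tail',281,204,.009),('m1a',300,288,.038),('m1b',347,262,.038),('m2a',315,307,.038),('m2b',361,281,.038),('ea',334,328,.02),('eb',368,309,.02),('plate',297,279,.01),('plate',332,257,.01),('plate',379,320,.01),('plate',342,345,.01)]:
    print(n,np.round(on(c,u,v,z),3))
s=cv2.imread('pics/scene0.png')[170:350,190:400]
d=cv2.imread('pics/side0.png')
cv2.imwrite('pics/a.png',cv2.resize(s,(700,600),interpolation=cv2.INTER_CUBIC))
E
```

```text
cap [ 0.593 -0.202  0.009]
tail [ 0.458 -0.14   0.009]
m1a [0.593 0.102 0.038]
m1b [0.454 0.132 0.038]
m2a [0.598 0.166 0.038]
m2b [0.464 0.195 0.038]
ea [0.596 0.233 0.02 ]
eb [0.499 0.256 0.02 ]
plate [0.576 0.069 0.01 ]
plate [0.464 0.085 0.01 ]
plate [0.496 0.294 0.01 ]
plate [0.608 0.275 0.01 ]
```

View pics/a.png

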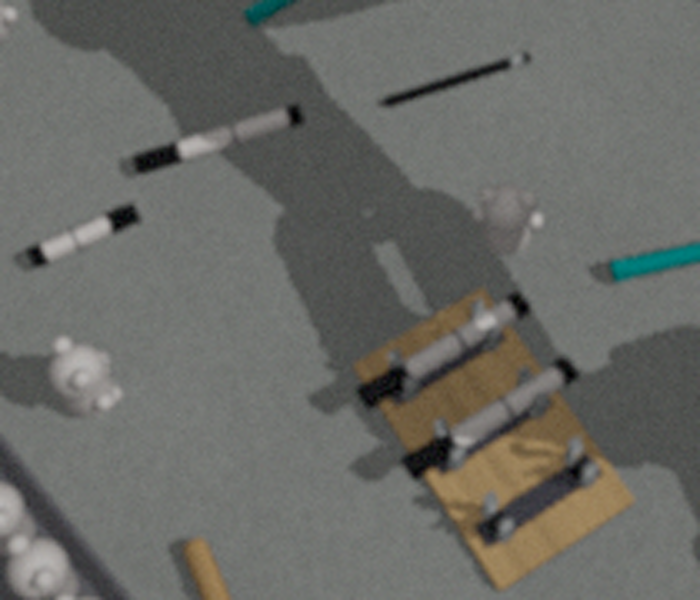

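View pics/side0.png

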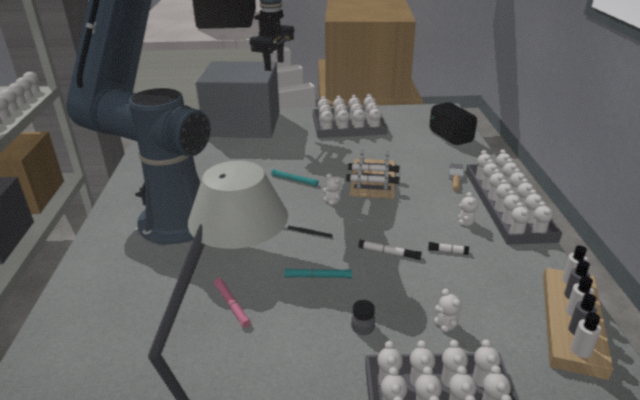

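The crop confirms that the marker runs from its tail at (281,204) to its cap at (231,218), and that the lower rack place with bare clips is empty. In the side view the lamp shade at (238,200) is a possible obstacle, so I'll check its height.

```bash
python3 - <<'E'
from h import *
c=dict(np.load('pics/scene0.npz'));s=dict(np.load('pics/side0.npz'))
print('lampbase',on(c,248,68,0).round(3),'cams',ray(c,0,0)[0].round(2),ray(s,0,0)[0].round(2))
for z in np.arange(.1,1.0,.1):
    p=on(s,238,200,z);print(round(z,1),p.round(2),proj(c,p).round())
for a,b in [((361,243),(419,255)),]:
    print(on(s,*a,.009).round(3),on(s,*b,.009).round(3))
E
```

```text
lampbase [ 0.175 -0.667  0.   ] cams [0.83 0.46 1.16] [ 0.33 -1.14  0.77]
0.1 [ 0.17 -0.07  0.1 ] [368. 145.]
0.2 [ 0.2  -0.23  0.2 ] [325.  96.]
0.3 [ 0.22 -0.39  0.3 ] [280.  43.]
0.4 [ 0.24 -0.55  0.4 ] [233. -11.]
0.5 [ 0.27 -0.71  0.5 ] [183. -69.]
0.6 [ 0.29 -0.87  0.6 ] [ 130. -130.]
0.7 [ 0.31 -1.03  0.7 ] [  74. -195.]
0.8 [ 0.34 -1.18  0.8 ] [  16. -263.]
0.9 [ 0.36 -1.34  0.9 ] [ -47. -335.]
[ 0.466 -0.143  0.009] [ 0.597 -0.197  0.009]
```

>>> move_arm(moves="-0.1 -0.1 0 0 0 0 1;-0.35 -0.36 0 0 0 0 1;-0.65 -0.67 0 0 0 0 1;-0.95 -0.98 0 0 0 0 1;-1 -1 0 0 0 0 1;-1 -1 0 0 0 0 1")

```text
time: 0.75
position: [0.2999, 0.4415, 0.2338]
tool_rot: [0.203, 0.979, 0.0, 0.0]
ft_force: [-0.0, 0.1, 0.0]
grip_width: 0.0873
grip_force: 0.0
```

>>> move_arm(moves="-0.3 -0.3 0 0 0 0 1;-0.6 -0.6 0 0 0 0 1;-0.9 -0.9 0 0 0 0 1;-1 -1 0 0 0 0 1")

```text
time: 1.15
position: [0.3523, 0.3099, 0.2336]
tool_rot: [0.202, 0.979, -0.0, 0.0]
ft_force: [-1.1, -0.0, 0.2]
grip_width: 0.087
grip_force: 0.0
```

>>> move_arm(moves="-0.3 -0.3 0 0 0 0 1;-0.6 -0.6 0 0 0 0 1;-0.9 -0.9 0 0 0 0 1;-1 -1 0 0 0 0 1")

```text
time: 1.55
position: [0.406, 0.1784, 0.2339]
tool_rot: [0.202, 0.979, 0.0, 0.001]
ft_force: [0.5, 0.6, -0.7]
grip_width: 0.0874
grip_force: 0.0
```

>>> move_arm(moves="-0.3 -0.3 0 0 0 0 1;-0.6 -0.6 0 0 0 0 1;-0.9 -0.9 0 0 0 0 1;-1 -1 0 0 0 0 1")

```text
time: 1.95
position: [0.4592, 0.0464, 0.234]
tool_rot: [0.203, 0.979, -0.0, 0.002]
ft_force: [0.4, -0.5, 0.1]
grip_width: 0.087
grip_force: 0.0
```

>>> move_arm(moves="-0.3 -0.3 0 0 0 0 1;-0.6 -0.6 0 0 0 0 1;-0.9 -0.9 0 0 0 0 1;-1 -1 0 0 0 0 1")

```text
time: 2.35
position: [0.5114, -0.0851, 0.2338]
tool_rot: [0.202, 0.979, -0.0, 0.002]
ft_force: [1.2, -1.4, 0.2]
grip_width: 0.0871
grip_force: 0.0
```

>>> move_arm(moves="-0.25 -0.3 0.2 0 0 0 1;-0.5 -0.6 0.5 0 0 0 1;-0.54 -0.72 0.8 0 0 0 1;-0.54 -0.72 0.9 0 0 0 1;-0.54 -0.72 0.9 0 0 0 1")

```text
time: 2.85
position: [0.5285, -0.1678, 0.1419]
tool_rot: [0.201, 0.98, 0.001, -0.003]
ft_force: [0.9, 0.5, 0.6]
grip_width: 0.0872
grip_force: 0.0
```

```bash
python3 - <<'E'
from h import *
from rig import robot
import time
o=robot.get_obs();print(o['position'],o['tool_rot'])
for n in ['wrist','scene']:
    c=robot.camera(n);cv2.imwrite(f'pics/{n}1.png',c['image'][:,:,::-1]);np.savez(f'pics/{n}1.npz',**c)
w=dict(np.load('pics/wrist1.npz'))
print('expected',[proj(w,np.array(p),True).round() for p in [(.595,-.2,.009),(.462,-.141,.009),(.529,-.17,.009)]])
E
```

```text
[ 0.52852095 -0.16775791  0.14189971] [ 0.20129881  0.97952567  0.00123043 -0.00259499]
expected [array([312., 267.]), array([314., 122.]), array([313., 199.])]
```

View pics/wrist1.png

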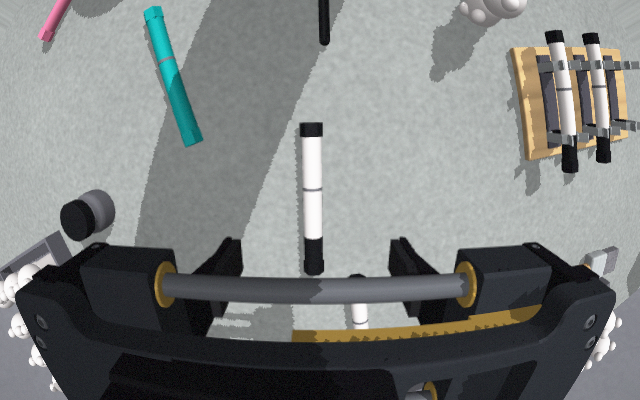

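The wrist picture shows the loose marker between the fingers, from its tail at (311,124) to its cap at (314,272). The rack at upper right has two markers and its empty place furthest right.

```bash
python3 - <<'E'
from h import *
w=dict(np.load('pics/wrist1.npz'))
im=w['image'];g=im.min(2)
a=on(w,311.5,125,.009,True);b=on(w,314.5,270,.009,True)
# barrel centre line from mask
m=(im.min(2)>185).astype(np.uint8);m[:130]=0;m[240:]=0;m[:,:290]=0;m[:,335:]=0
ys,xs=np.nonzero(m);pts=np.array([on(w,x,y,.013,True)[:2] for x,y in zip(xs,ys)])
vx,vy,x0,y0=cv2.fitLine(pts.astype(np.float32),cv2.DIST_L2,0,.01,.01).ravel()
print(a,b,np.linalg.norm(a-b),(a+b)/2,'line',x0,y0,np.degrees(np.arctan2(vy,vx)))
n=np.array([-vy,vx]);print('width',np.ptp((pts-[x0,y0])@n))
from scipy.spatial.transform import Rotation as R
q=[0.20129881,0.97952567,0.00123043,-0.00259499];r=R.from_quat(q);p=np.array([.5285,-.1678,.1419])
print(r.as_matrix().round(4)); print('midtool',r.inv().apply((a+b)/2-p),'line tool',r.inv().apply(np.array([x0,y0,.009])-p))
s=dict(np.load('pics/scene1.npz'));
E
```

```text
[ 0.46392185 -0.14400324  0.009     ] [ 0.59974843 -0.19916365  0.009     ] 0.1465998973692157 [ 0.53183514 -0.17158344  0.009     ] line 0.5161681 -0.1647161 -24.180422
width 0.04215761582468527
[[-0.9189  0.3944 -0.0046]
 [ 0.3943  0.919   0.0035]
 [ 0.0056  0.0014 -1.    ]]
midtool [-0.00529826 -0.00234307  0.13286943] line tool [ 0.01180698 -0.00221075  0.13296505]
```

>>> move_arm(moves="-0.05 -0.02 0.3 0 0 0 0.6;-0.05 -0.02 0.7 0 0 0 0.5;-0.05 -0.02 0.9 0 0 0 0.5;-0.05 -0.02 0.9 0 0 0 0.5")

```text
time: 3.35
position: [0.5329, -0.1719, 0.0527]
tool_rot: [0.201, 0.98, 0.001, -0.002]
ft_force: [-0.2, 0.6, 0.1]
grip_width: 0.0629
grip_force: 0.0
```

```bash
python3 - <<'E'
from h import *
from rig import robot
from scipy.spatial.transform import Rotation as R
o=robot.get_obs();print(o['position'],o['tool_rot'],o['grip_width'])
w=robot.camera('wrist');im=w['image'];cv2.imwrite('pics/wrist2.png',im[:,:,::-1]);np.savez('pics/wrist2.npz',**w)
r=R.from_quat(o['tool_rot'])
for d in ([0,0,0],[.07,0,0],[-.07,0,0]):
  p=o['position']+r.apply(d);p[2]=.013;print(proj(w,p,True).round())
E
```

```text
[ 0.53287925 -0.17187403  0.05268374] [ 2.00734453e-01  9.79644145e-01  6.35250648e-04 -1.61993896e-03] 0.06285358073297063
[316. 234.]
[316. 127.]
[315. 318.]
```

View pics/wrist2.png

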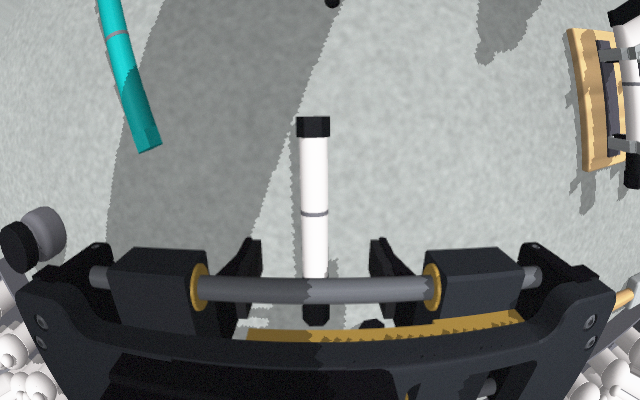

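The marker runs from (313,118) to (315,322), centred between the fingers to about 1 mm. I'll descend and grip.

>>> move_arm(moves="0 0 0.2 0 0 0 0.5;0 0 0.35 0 0 0 0.5;0 0 0.38 0 0 0 0.5;0 0 0.38 0 0 0 0.1;0 0 0.38 0 0 0 0;0 0 0.38 0 0 0 0;0 0 0.38 0 0 0 0;0 0 0.38 0 0 0 0;0 0 0.38 0 0 0 0", squeeze=35)

```text
time: 4.3
position: [0.534, -0.174, 0.0161]
tool_rot: [0.201, 0.98, -0.0, 0.0]
ft_force: [-0.8, -0.2, 4.0]
grip_width: 0.0171
grip_force: 35.0
```

>>> move_arm(moves="0 0 -0.15 0 0 0 0;0 0 -0.5 0 0 0 0;0 0 -0.9 0 0 0 0;0 0 -1 0 0 0 0")

```text
time: 4.7
position: [0.5359, -0.175, 0.12]
tool_rot: [0.201, 0.979, -0.001, 0.004]
ft_force: [0.3, 0.3, -0.4]
grip_width: 0.0169
grip_force: 35.0
```

>>> move_arm(moves="0.06 0.13 -0.2 0 0 0 0;0.19 0.45 -0.4 0 0 0 0;0.33 0.76 -0.4 0 0 0 0;0.39 0.9 -0.4 0 0 0 0")

```text
time: 5.1
position: [0.5323, -0.0732, 0.1561]
tool_rot: [0.201, 0.98, 0.0, -0.001]
ft_force: [0.5, -0.3, -0.8]
grip_width: 0.0169
grip_force: 35.0
```

>>> move_arm(moves="0.1 0.23 0 0 0 0 0;0.2 0.46 0 0 0 0 0;0.33 0.76 0 0 0 0 0;0.39 0.9 0 0 0 0 0")

```text
time: 5.5
position: [0.5321, 0.0241, 0.1549]
tool_rot: [0.201, 0.98, 0.0, -0.001]
ft_force: [-0.9, -0.4, -0.4]
grip_width: 0.0166
grip_force: 35.0
```

>>> move_arm(moves="0.1 0.23 0 0 0 0 0;0.2 0.46 0 0 0 -0.04 0;0.33 0.76 0 0 0 -0.09 0;0.39 0.9 0 0 0 -0.12 0;0.39 0.9 0 0 0 -0.12 0;0.39 0.9 0 0 0 -0.12 0")

```text
time: 6.1
position: [0.5328, 0.1197, 0.1553]
tool_rot: [0.109, 0.994, -0.0, -0.0]
ft_force: [0.8, 0.4, -0.8]
grip_width: 0.0166
grip_force: 35.0
```

```bash
python3 - <<'E'
from h import *
from rig import robot
o=robot.get_obs();print(o['position'],o['tool_rot'],o['grip_width'],o['grip_force'])
for n in ['wrist','scene']:
    c=robot.camera(n);cv2.imwrite(f'pics/{n}3.png',c['image'][:,:,::-1]);np.savez(f'pics/{n}3.npz',**c)
w=dict(np.load('pics/wrist3.npz'))
print([proj(w,np.array(p),True).round() for p in [(.54,.246,.038),(.524,.117,.038),(.531,.181,.038)]])
E
```

```text
[0.53281112 0.11965802 0.15529697] [ 1.08594688e-01  9.94085981e-01 -4.84314402e-04 -1.45358648e-04] 0.01662141985118017 34.971638917922974
[array([448., 182.]), array([311., 193.]), array([382., 186.])]
```

View pics/wrist3.png

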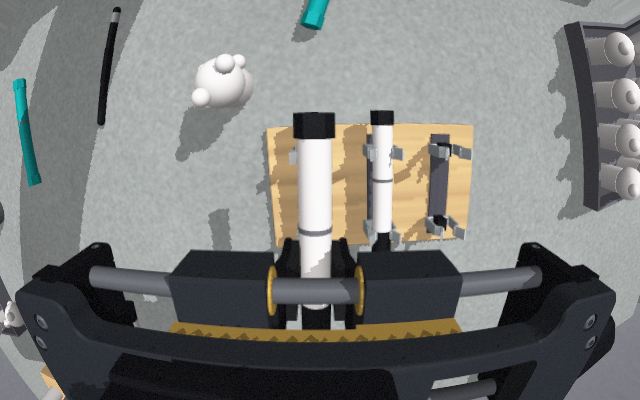

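The rack is in full view: one marker sits at (381,112)–(382,248) and the empty place has a dark strip at (440,134)–(437,232) with clips at (452,152) and (450,226). I'll zoom in on it.

```bash
python3 - <<'E'
from h import *
w=dict(np.load('pics/wrist3.npz'));im=w['image'][:,:,::-1]
cv2.imwrite('pics/b.png',cv2.resize(im[105:255,350:490],(560,600),interpolation=cv2.INTER_CUBIC))
E
```

```text
(no output)
```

View pics/b.png

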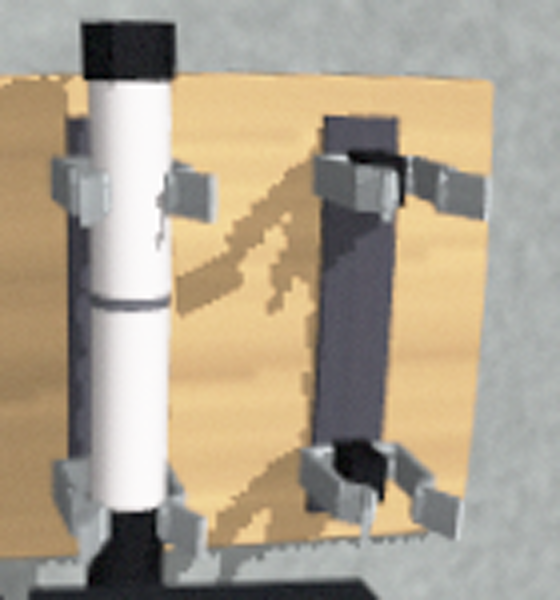

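```bash
python3 - <<'E'
from h import *
w=dict(np.load('pics/wrist3.npz'));s=dict(np.load('pics/scene0.npz'))
P=lambda x,y,z:on(w,350+x/4,105+y/4,z,True)
TR,BR=P(493,80,.01),P(462,538,.01)
print('edge',TR.round(4),BR.round(4),np.linalg.norm(TR-BR))
u=(BR-TR)/np.linalg.norm(BR-TR);v=np.array([-u[1],u[0],0]);print('ang',np.degrees(np.arctan2(u[1],u[0])))
mid=(TR+BR)/2;print('seat from plate',(mid-.040*v).round(4))
a,b=P(130,90,.038),P(128,480,.038);print('m2 line',a.round(4),b.round(4),np.degrees(np.arctan2(*(b-a)[1::-1])))
d=(mid-a)@v;print('edge-m2 (expect .106-0=.106)',d)
for z in (.01,.012,.02,.029):
  q=[P(323,116,z),P(398,117,z),P(308,512,z),P(384,445,z)]
  print(z,'strip',[x.round(4)[:2].tolist() for x in q],np.linalg.norm(q[0]-q[1]),np.linalg.norm(q[0]-q[2]))
e=[on(s,*p,.01) for p in [(297,279),(332,257),(379,320),(342,345)]]
print('scene plate ctr',np.mean(e,0).round(4),'m2 end',P(129,22,.047).round(4), P(130,78,.047))
# jaws tips
o=dict(np.load('pics/wrist3.npz'))
for n,z in [('top',.057),('neck',.045)]:
  for f in (-.038,.038):
    c=mid-.04*v+u*f;c[2]=z;h=.0125 if n=='top' else .005
    print(n,[((proj(w,c+k*h*v,True)-[350,105])*4).round() for k in (-1,1)])
E
```

```text
edge [0.4945 0.295  0.01  ] [0.6206 0.2743 0.01  ] 0.12769546540097326
ang -9.287979214990164
seat from plate [0.5511 0.2452 0.01  ]
m2 line [0.4793 0.1909 0.038 ] [0.5685 0.1756 0.038 ] -9.76086686074292
edge-m2 (expect .106-0=.106) 0.10514210953680263
0.01 strip [[0.4965, 0.2448], [0.5, 0.2655], [0.6009, 0.2278], [0.5867, 0.2516]] 0.020992140319826293 0.10576695192714859
0.012 strip [[0.4962, 0.2441], [0.4997, 0.2647], [0.5999, 0.2272], [0.5858, 0.2508]] 0.020850805405688646 0.1050548490714381
0.02 strip [[0.4951, 0.2412], [0.4985, 0.2612], [0.596, 0.2247], [0.5823, 0.2477]] 0.02028546574913802 0.10220643764859579
0.029 strip [[0.4939, 0.2379], [0.4972, 0.2573], [0.5916, 0.2219], [0.5783, 0.2442]] 0.019649458635518566 0.0990019747978983
scene plate ctr [0.5361 0.1806 0.01  ] m2 end [0.4642 0.1916 0.047 ] [0.47597969 0.18956079 0.047     ]
top [array([384., 206.]), array([483., 205.])]
top [array([364., 533.]), array([458., 524.])]
neck [array([393., 198.]), array([431., 197.])]
neck [array([374., 511.]), array([410., 508.])]
```

```bash
python3 - <<'E'
from h import *
from scipy.spatial.transform import Rotation as R
w=dict(np.load('pics/wrist3.npz'))
p=np.array([.53281,.11966,.1553]);r=R.from_quat([.1085947,.994086,-.000484,-.000145])
# intersect pixel rays with plane tool z = k
def T(u,v,k):
    o,d=ray(w,u,v,True);o=r.inv().apply(o-p);d=r.inv().apply(d);return o+d*(k-o[2])/d[2]
im=w['image'];m=(im.min(2)>150).astype(np.uint8)
for row in (150,170,190,210):
    xs=np.nonzero(m[row,280:345])[0]+280;xs=xs[(xs>295)&(xs<335)];c=(xs.min()+xs.max())/2;print(row,xs.min(),xs.max(),T(c,row,.007).round(4))
print('tail end (bottom/top)',T(314,113,-.002).round(4),T(314,113,.007).round(4),'cap/barrel edge of tail',T(314,138,-.002).round(4))
M=r.as_matrix();print(M.round(3))
t=np.array([.549,.246,.1553]);print('shift tool',r.inv().apply(t-p).round(4),'tool x yaw',np.degrees(np.arctan2(M[1,0],M[0,0])))
E
```

```text
150 297 332 [ 0.0598 -0.0009  0.007 ]
170 298 332 [ 0.0493 -0.0007  0.007 ]
190 299 332 [ 0.0385 -0.0004  0.007 ]
210 299 331 [ 0.0274 -0.0006  0.007 ]
tail end (bottom/top) [ 0.0788 -0.0012 -0.002 ] [ 0.0788 -0.0012  0.007 ] cap/barrel edge of tail [ 0.0667 -0.0012 -0.002 ]
[[-0.976  0.216 -0.   ]
 [ 0.216  0.976 -0.001]
 [ 0.    -0.001 -1.   ]]
shift tool [ 1.150e-02  1.269e-01 -1.000e-04] tool x yaw 167.53136839062745
```

>>> move_arm(moves="0.02 0.2 0 0 0 0 0;0.04 0.5 0 0 0 -0.01 0;0.06 0.8 0 0 0 -0.02 0;0.07 0.98 0 0 0 -0.025 0;0.07 0.98 0 0 0 -0.025 0")

```text
time: 6.7
position: [0.5477, 0.2186, 0.1556]
tool_rot: [0.088, 0.996, 0.0, 0.0]
ft_force: [-0.3, -1.1, -0.0]
grip_width: 0.017
grip_force: 35.0
```

>>> move_arm(moves="0.01 0.15 0.1 0 0 0 0;0.01 0.285 0.3 0 0 0 0;0.01 0.285 0.55 0 0 0 0;0.01 0.285 0.66 0 0 0 0;0.01 0.285 0.66 0 0 0 0;0.01 0.285 0.66 0 0 0 0")

```text
time: 7.3
position: [0.5513, 0.2454, 0.0895]
tool_rot: [0.089, 0.996, -0.0, -0.0]
ft_force: [0.3, 0.2, -0.1]
grip_width: 0.0169
grip_force: 35.0
```

```bash
python3 - <<'E'
from h import *
from rig import robot
o=robot.get_obs();print(o['time'],o['position'],o['tool_rot'],o['ft_force'],o['grip_width'])
for n in ['wrist','scene']:
    c=robot.camera(n);cv2.imwrite(f'pics/{n}4.png',c['image'][:,:,::-1]);np.savez(f'pics/{n}4.npz',**c)
a=cv2.imread('pics/wrist4.png')[80:280,190:440];b=cv2.imread('pics/scene4.png')[240:360,280:400]
cv2.imwrite('pics/c.png',cv2.resize(a,(750,600),interpolation=cv2.INTER_CUBIC))
E
```

```text
7.3 [0.55134903 0.2454029  0.08954144] [ 8.93856726e-02  9.95997080e-01 -7.22153776e-05 -1.17500202e-04] [ 0.32365204  0.18060183 -0.05618437] 0.01690223007233655
```

View pics/c.png

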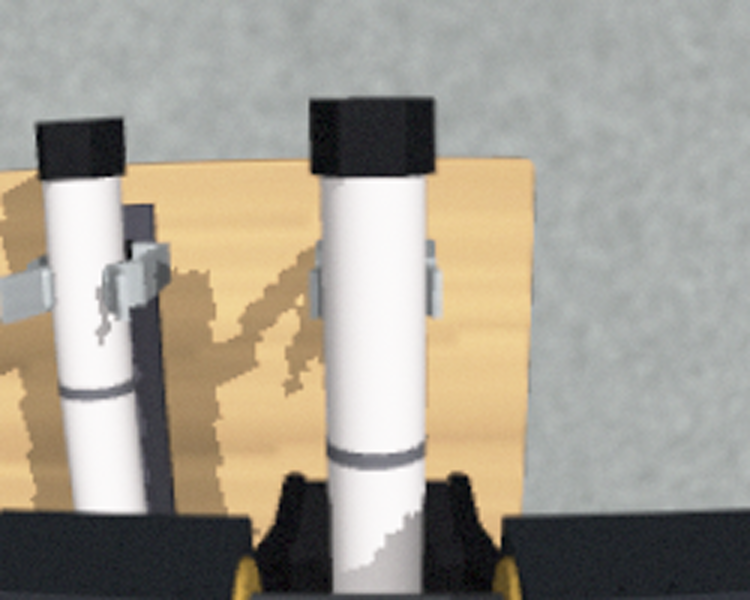

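The view shows the jaw tips at crop x 311 and 441 (mid 376) and the held barrel centred at 375.5, so it is aligned sideways. I'll check it lengthwise and check the yaw.

```bash
python3 - <<'E'
from h import *
from scipy.spatial.transform import Rotation as R
w=dict(np.load('pics/wrist4.npz'))
p=np.array([.55135,.2454,.08954]);r=R.from_quat([.08938567,.9959971,-.000072,-.0001175])
P=lambda x,y,z:r.inv().apply(on(w,190+x/3,80+y/3,z,True)-p).round(4)
print('held hex edge-62',P(375,175,.0915)[0]-.062,'end',P(375,98,.0915)[0]-.075)
print('m2 hex edge-62',P(84,178,.047)[0]-.062,'end',P(80,120,.047)[0]-.075, 'm2 line',P(86,200,.038),P(104,500,.038))
print('jaw lower/upper corner',P(311,317,.057),P(441,317,.057),P(311,265,.057),P(436,240,.057))
print('held line',P(375,190,.0825),P(377,500,.0825))
print('plate',P(533,160,.01),P(525,500,.01))
E
```

```text
held hex edge-62 0.004600000000000007 end 0.0040000000000000036
m2 hex edge-62 0.001700000000000007 end 0.0013000000000000095 m2 line [ 0.058  -0.0661  0.0516] [-0.0157 -0.0677  0.0515]
jaw lower/upper corner [ 0.0349 -0.0138  0.0325] [0.0349 0.0127 0.0325] [ 0.0457 -0.0136  0.0326] [0.0508 0.0114 0.0325]
held line [ 0.0633 -0.0007  0.0071] [ 0.0058 -0.0003  0.007 ]
plate [0.0644 0.0386 0.0795] [-0.0276  0.0406  0.0795]
```

>>> move_arm(moves="-0.027 0 0 0 0 0 0;-0.027 0 0.12 0 0 0 0;-0.027 0 0.2 0 0 0 0;-0.027 0 0.25 0 0 0 0;-0.027 0 0.25 0 0 0 0", squeeze=45)

```text
time: 7.9
position: [0.5528, 0.2452, 0.0632]
tool_rot: [0.089, 0.996, -0.0, -0.001]
ft_force: [0.5, 1.0, 0.1]
grip_width: 0.0165
grip_force: 45.0
```

>>> move_arm(moves="0 0 0.03 0 0 0 0;0 0 0.06 0 0 0 0;0 0 0.09 0 0 0 0;0 0 0.12 0 0 0 0;0 0 0.14 0 0 0 0;0 0 0.14 0 0 0 0")

```text
time: 8.5
position: [0.5544, 0.2454, 0.0505]
tool_rot: [0.089, 0.996, 0.0, 0.001]
ft_force: [0.9, -1.7, 1.8]
grip_width: 0.0166
grip_force: 45.0
```

>>> move_arm(moves="0 0 0.02 0 0 0 0;0 0 0.04 0 0 0 0;0 0 0.05 0 0 0 0;0 0 0.06 0 0 0 0;0 0 0.06 0 0 0 0")

```text
time: 9.0
position: [0.5532, 0.2453, 0.0448]
tool_rot: [0.089, 0.996, -0.0, -0.001]
ft_force: [-1.2, -0.3, 4.3]
grip_width: 0.0166
grip_force: 45.0
```

>>> move_arm(moves="0 0 0.01 0 0 0 0;0 0 0.02 0 0 0 0;0 0 0.02 0 0 0 0")

```text
time: 9.3
position: [0.5532, 0.2453, 0.0446]
tool_rot: [0.089, 0.996, -0.0, -0.0]
ft_force: [-3.6, -1.2, 14.6]
grip_width: 0.0168
grip_force: 45.0
```

It has come up hard against a stop at the expected height. I'll relax the press, open a little and lift clear.

>>> move_arm(moves="0 0 -0.02 0 0 0 0;0 0 -0.02 0 0 0 0.35;0 0 -0.02 0 0 0 0.38;0 0 -0.02 0 0 0 0.38;0 0 -0.02 0 0 0 0.38")

```text
time: 9.8
position: [0.5538, 0.2454, 0.0442]
tool_rot: [0.089, 0.996, 0.0, -0.0]
ft_force: [0.3, -0.5, -0.3]
grip_width: 0.0325
grip_force: 0.0
```

>>> move_arm(moves="0 0 -0.1 0 0 0 0.38;0 0 -0.35 0 0 0 0.38;0 0 -0.7 0 0 0 0.38;0 0 -1 0 0 0 0.38;0 0 -1 0 0 0 0.38")

```text
time: 10.3
position: [0.5571, 0.2463, 0.1498]
tool_rot: [0.089, 0.996, 0.002, 0.005]
ft_force: [1.0, 0.1, 0.4]
grip_width: 0.0331
grip_force: 0.0
```

```bash
python3 - <<'E'
from h import *
from rig import robot
from scipy.spatial.transform import Rotation as R
o=robot.get_obs();print(o['time'],o['position'],o['ft_force'],o['grip_width'])
for n in ['wrist','scene','side']:
    c=robot.camera(n);cv2.imwrite(f'pics/{n}5.png',c['image'][:,:,::-1]);np.savez(f'pics/{n}5.npz',**c)
a=cv2.imread('pics/wrist5.png')[60:300,180:480];b=cv2.imread('pics/side5.png')[140:210,330:420]
cv2.imwrite('pics/d.png',np.hstack([cv2.resize(a,(430,344),interpolation=3),cv2.resize(b,(360,344),interpolation=3)]))
E
```

```text
10.3 [0.55707254 0.24631043 0.14978535] [0.97583638 0.13307022 0.39798249] 0.03312596367206249
```

View pics/d.png

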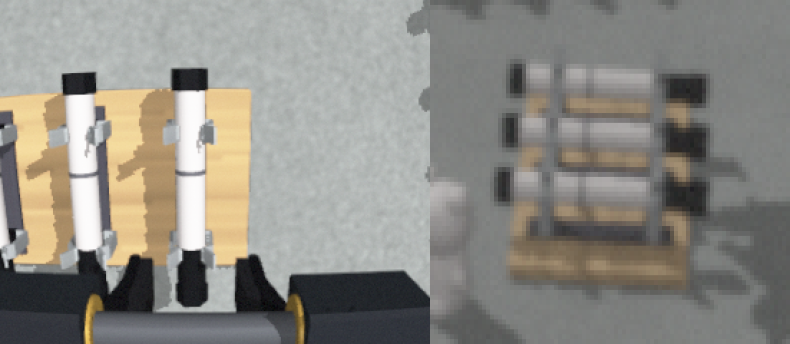

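The marker now sits in both clips at the same height, size and lengthwise position as its neighbours. All three are in the rack, and the gripper is clear 100 mm above.

```bash
python3 -c "
from rig import robot
print(robot.hand_in())"
```

```text
the job is handed in; nothing more can be done
None
```

The loose marker is pressed fully home in the empty clips, level and about centred. The gripper has let go and is clear, the other two markers are still in their clips, and the job was handed in after about 10.5 s of the 35 s allowed.

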